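# Pop the dice for the trailing player and keep the dome loaded

## Robot

A 6-joint arm with a two-finger parallel gripper is mounted at the origin on the work surface. World frame = base frame: x ahead of the robot, y to its left, z up, the work surface at z = 0. Lengths are in mm, angles in rad, forces in N, time in s.
With the tool pointing down it reaches from about 400 to 925 mm from the base axis. Payload 12.5 kg.
Tool frame: the origin (TCP) lies midway between the tips of the shut fingers; the grasp point (between the pads) lies 19 mm behind it; z points along the fingers, y is the line along which they close (so a half turn about z gives the same grasp; the last joint's range is limited). The gripper opens to 95 mm and grips with 3 to 60 N. Pads are 20 mm wide; open, the fingers measure 119 mm over their backs; the gripper's body (75 mm by 180 mm) begins 59 mm behind the grasp point.
Start: joints at [0.998, 0.491, 1.559, -0, 1.092, -0.106], TCP at [281.256, 558.159, 214.661] pointing down, gripper open.
Joint ranges: [-3.1, 3.1], [-0.84, 2.19], [0.05, 2.79], [-1.13, 4.28], [0.06, 2.93], [-2.69, 2.69]. Speed limits (rad/s): [2.22, 2.22, 2.79, 3.14, 3.14, 3.14].

## Interface

Orientations are given as [roll, pitch, yaw] about the fixed x, y, z axes, in that order (R = Rz(yaw) Ry(pitch) Rx(roll)).
In Python, from cell import env gives the robot as it stands.
- The arm moves only by the tool carry_out, never from a script. Its argument "series" is a list of rows, each a list of 4 numbers: the shift along the world's x, y, z normalised to -1 to 1, where 1 is 5 cm, then the turn about the world's z normalised to -1 to 1, where 1 is 6 degrees. In form: [[x, y, z, turn], ...]. A call has exactly 5 rows; each row shifts and turns the commanded pose from where the row before left it; what a row does not reach is not made up. A row lasts 1/10 s, in which the tool goes at most 50 mm and 8.59 degrees, less where a joint would pass 70% of its speed; a pose out of reach is approached as far as the arm can. A call with a number of a shift or a turn outside -1 to 1 is refused whole. A call with a gripper value outside its range is refused whole. "fingers" is the closure, from -1 (fully open) to 1 (shut), set as the call begins (left out, the last holds). The fingers move at their own pace and stop on an object; the grip force is fixed at half the most. Time passes only in rows, so rows that do not move let the fingers close, or fill a call up. It gives the time, the measured TCP pose, the force, the opening and the grip force at its end, in the units of the state.
- env.state(): the state, without advancing time (a new reading comes with each control period).
- env.read_camera(name): name is "scene" or "side" or "wrist"; returns the picture (420x560x3 uint8, red, green, blue); there is no depth.
- env.calibration(name): a dict with "K" (3x3 intrinsics, pixels), "pose" (4x4, takes a point from camera to world coordinates). Camera axes: x right, y down, z forward; pixel columns grow to the right and rows downward; lengths in mm; the calibration is good to about 2 mm. The wrist camera is an equidistant fisheye: a pixel r from the principal point sees the ray r / f radians off the axis. A picture is of the moment at which its call begins: read the wrist's pose just before it. calibration takes no time and is no camera call; for the wrist camera it gives the pose at the moment of the call.
- env.job_done(): hands the job in; it is judged then, once.
Trained networks look in the newest picture that a camera, given by its name, has taken for a name from the list of things; names that differ only in an ending like _2 or _b are one class to them, and where a whole thing is asked for, a point or a joint stands for the part that bears it (a point fixed in the world has none). Each returns a list of dicts, best first, with "conf" (0 to 1); they miss things now and then, are a little off and sometimes report something else, mostly with a low value. They report only what shows in the picture. A call takes as long as a camera call.
- env.look_for(camera, label): "position" ([row, column] as shares, 0 to 1, of the picture: columns of its width, rows of its height, amid what is visible of it).
The state is a dict: "t": time; "joints": joint angles; "qvel": joint speeds; "tau": joint torques, N m; "eef_pos": TCP position; "tcp_rot": TCP orientation; "ft_force": force on the tool from outside, world axes, zero at the start; "moment": the same for the moment, N m; "opening": opening from 0.0 (shut) to 1.0 (fully open); "grip_force": force on a finger pad.
Only numpy, scipy, OpenCV 4.12 (cv2) and the standard library are available. Lean on these libraries where they do the work, as an engineer would, in place of code of your own. Each camera call takes 0.05 s, during which the arm holds its last target. There are 200 camera calls.

## Task

Two dice poppers stand on the table, each with its player's stack of captured checkers on a cork coaster beside it; the throw belongs to the player with the shorter stack. Press that player's dome all the way down to pop the dice and let it come right back up, then press it again to half its travel (8 mm of 16 mm) and keep it there: the program finishes while still holding the dome half down. Do not press the other dome, and leave the stacks and the other loose things on the table where they are.

Things in the scene. Friction and masses are not known exactly. Their poses are not given: they have to be found in the camera images.
- popper_left: the dice popper on the robot's left side (+y), fixed to the table: white square base 130 x 130 mm, 26 mm high, grey collar to 30 mm high, and in the middle a clear dome, 78 mm across, with two dice under it. Origin at the centre of the base's underside, z up, x and y along the base's edges
- pad_left (a point): centre of the flat top of the round grey thumb pad (26 mm across, 6 mm thick) on the crown of the left popper's dome; 70 mm above the table when the dome is up, moving down with it
- dome_left (a joint): travel of the dome of the left popper: 0 = fully up, grows as it is pressed straight down, 0.016 m = bottom stop. The spring returns it; it takes about 3 N to start it moving, 7 N at 8 mm and 11 N at the bottom
- popper_right: the dice popper on the robot's right side (-y), fixed to the table: white square base 130 x 130 mm, 26 mm high, grey collar to 30 mm high, and in the middle a clear dome, 78 mm across, with two dice under it. Origin at the centre of the base's underside, z up, x and y along the base's edges
- pad_right (a point): centre of the flat top of the round grey thumb pad (26 mm across, 6 mm thick) on the crown of the right popper's dome; 70 mm above the table when the dome is up, moving down with it
- dome_right (a joint): travel of the dome of the right popper: 0 = fully up, grows as it is pressed straight down, 0.016 m = bottom stop. The spring returns it; it takes about 3 N to start it moving, 7 N at 8 mm and 11 N at the bottom
- coaster_a: cork coaster A, 68 mm across and 5 mm thick, fixed, origin at the centre of its underside; it lies some 120 mm from the centre of one popper (the other popper is over 250 mm away), and the stack on it belongs to that popper's player
- stack_a_top: the top checker of stack A, a free-standing stack of loose checkers (35 mm across, 8 mm thick each, red and white mixed) on coaster A; origin at the centre of this checker's underside, z up. The stack's height above the coaster is this origin's height above the coaster's top plus 8 mm; the two stacks are never equally high
- coaster_b: cork coaster B, 68 mm across and 5 mm thick, fixed, origin at the centre of its underside; it lies some 120 mm from the centre of one popper (the other popper is over 250 mm away), and the stack on it belongs to that popper's player
- stack_b_top: the top checker of stack B, a free-standing stack of loose checkers (35 mm across, 8 mm thick each, red and white mixed) on coaster B; origin at the centre of this checker's underside, z up. The stack's height above the coaster is this origin's height above the coaster's top plus 8 mm; the two stacks are never equally high
- bowl: frosted glass bowl, 110 mm across the rim, 50 mm high, loose; origin at the centre of its underside. A bystander
- teaspoon: stainless teaspoon, 135 mm long, loose on the table, lying along its x axis; a bystander
- tea_glass: small waisted tea glass, 52 mm across, 85 mm high, loose on a saucer; origin at the centre of its underside. A bystander
- remote: black remote control, 45 x 160 x 18 mm, loose; origin at the centre of its underside, long along its y. A bystander. (Also on the table, fixed and clear of the work: a wooden organiser 230 mm high with a swing door at the left, books, a tissue box and a folded game board)

How it is judged:
By the outcome, as a careful person would: the job done as asked, in the order asked, and still so for the second after the job is handed in, while the arm keeps its last pose, push and grip.
It also fails if it takes over 32 s, if anything falls off the work surface, if the arm or the gripper's body presses on something with over 40 N, if the wrist force passes 120 N, or if a joint passes its speed limit or range.

## Working session

There is one attempt and no reset: what is moved stays moved. The work goes in short steps, Python scripts to look and compute and a tool call to move; the robot and the scene stay as the last step left them, time stands still between calls to the robot, and variables do not carry over. Pictures are saved under pics/ and viewed, at most 10 in all, crops included, and the job is handed in when it is done.

Besides the shell and the picture viewer there is one more tool, called after ">>>" in YAML: its name, and indented under it one key for each argument. carry_out: Moves the arm, as the interface text tells. Its arguments: {"type":"object","properties":{"series":{"type":"array","items":{"type":"array","items":{"type":"number","minimum":-1,"maximum":1}}},"fingers":{"type":"number"}},"required":["series"]}

```bash
mkdir -p pics
cat > h.py <<'E'
import numpy as np, cv2
from cell import env
def ray(cam,u,v):
    c=env.calibration(cam);K=np.array(c["K"]);T=np.array(c["pose"])
    d=np.array([(u-K[0,2])/K[0,0],(v-K[1,2])/K[1,1],1.])
    if cam=="wrist":
        r=np.hypot(d[0],d[1]);s=np.sin(r)/r if r>1e-9 else 1;d=np.array([d[0]*s,d[1]*s,np.cos(r)])
    return T[:3,3],T[:3,:3]@d
def onz(cam,u,v,z):
    o,d=ray(cam,u,v);return o+d*(z-o[2])/d[2]
def proj(cam,p):
    c=env.calibration(cam);K=np.array(c["K"]);T=np.array(c["pose"])
    q=T[:3,:3].T@(np.array(p)-T[:3,3]);q=K@q;return q[:2]/q[2]
E
python3 - <<'E'
from h import *
for c in ["scene","side"]:
    im=env.read_camera(c);cv2.imwrite(f"pics/{c}.png",cv2.cvtColor(im,cv2.COLOR_RGB2BGR))
    print(c,np.round(env.calibration(c)["pose"][:3],2).tolist() if 0 else np.round(np.array(env.calibration(c)["pose"])[:3,3]))
    for l,z in [("pad_left",70),("pad_right",70),("coaster_a",5),("stack_a_top",30)]:
        for r in env.look_for(c,l)[:3]:
            v,u=r["position"][0]*420,r["position"][1]*560
            print(l,round(r["conf"],2),round(u),round(v),np.round(onz(c,u,v,z)))
s=env.state();print(s["t"],s["eef_pos"],s["tcp_rot"],s["opening"])
E
```

```text
scene [1309.   42. 1048.]
pad_left 0.74 360 184 [496. 198.  70.]
pad_right 0.8 217 178 [ 484. -169.   70.]
pad_right 0.58 298 290 [802.  44.  70.]
coaster_a 0.6 400 187 [451. 315.   5.]
coaster_a 0.46 175 200 [ 509. -288.    5.]
stack_a_top 0.48 172 188 [ 489. -295.   30.]
side [ 196. -676.  690.]
pad_left 0.88 206 192 [450. 151.  70.]
pad_right 0.98 274 285 [ 450. -210.   70.]
coaster_a 0.97 310 333 [ 477. -302.    5.]
coaster_a 0.61 183 186 [431. 299.   5.]
stack_a_top 0.72 273 292 [ 455. -195.   30.]
0.5 [281.23419721 558.15222614 214.63534353] [ 3.14155478e+00 -9.92531034e-06  2.67480534e+00] 1.0002760307909242
```

View pics/scene.png

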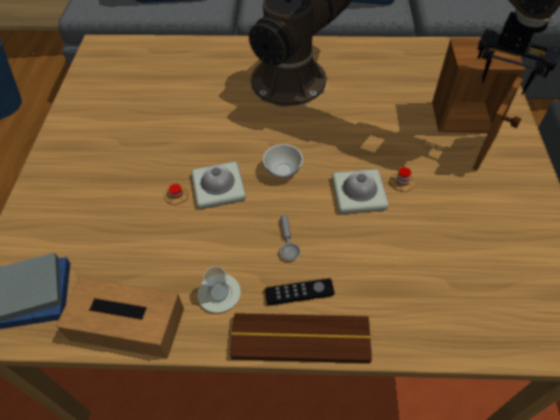

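View pics/side.png

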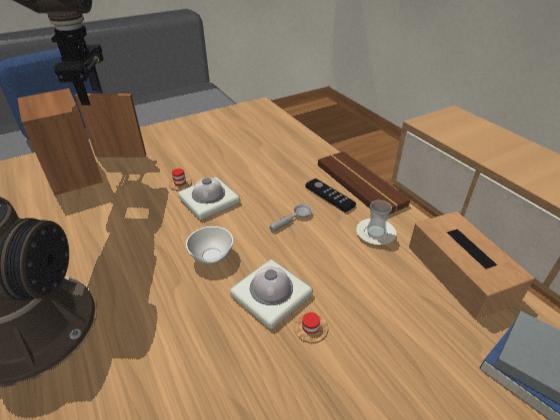

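The scene shows the left popper with its pad near (362,178), its stack at (404,177), and the right popper with its pad near (216,173), its stack at (176,190). In the side view the pads are near (207,182) and (271,275), and the left stack looks taller. I'll enlarge the stacks and pads to check.

Run:
```python
import cv2,numpy as np
a=cv2.imread("pics/scene.png");b=cv2.imread("pics/side.png")
def c(i,u,v,w=25): return cv2.resize(i[v-w:v+w,u-w:u+w],(250,250),interpolation=cv2.INTER_NEAREST)
# origin of crops: (u-25,v-25), scale 5
cv2.imwrite("pics/z1.png",np.vstack([np.hstack([c(a,404,178),c(a,176,190),c(a,362,180)]),np.hstack([c(b,179,178),c(b,311,325),c(b,207,185)])]))
```

```text
(no output)
```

View pics/z1.png

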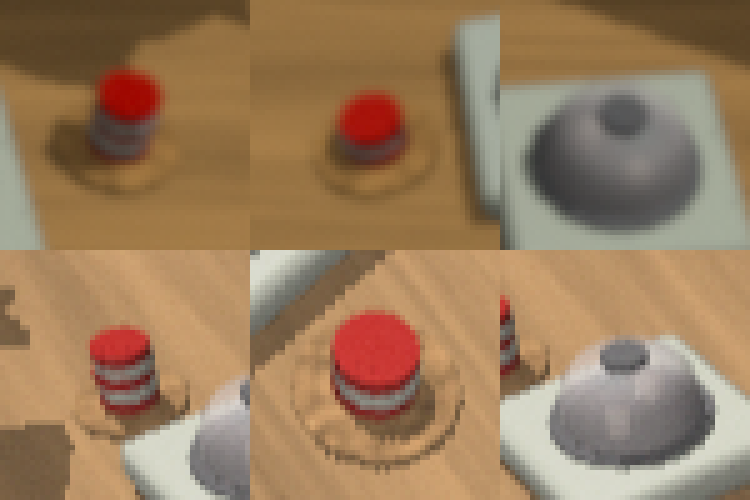

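The left stack has five checkers (red, white, red, white, red) and the right stack has three, so the throw belongs to the right player. Next I'll locate the right pad precisely.

Run:
```python
from h import *
a=cv2.imread("pics/scene.png");b=cv2.imread("pics/side.png")
def c(i,u,v,w=30): return cv2.resize(i[v-w:v+w,u-w:u+w],(390,390),interpolation=cv2.INTER_CUBIC)
cv2.imwrite("pics/z2.png",np.hstack([c(a,216,180),c(b,271,285)]))
for cam,u,v,z in [("scene",475,130,0),("scene",455,42,230),("scene",525,85,200),("side",60,190,0),("side",140,157,50),("side",55,95,230)]: print(cam,u,v,onz(cam,u,v,z).round())
```

```text
scene 475 130 [223. 564.   0.]
scene 455 42 [119. 463. 230.]
scene 525 85 [261. 627. 200.]
side 60 190 [117. 470.   0.]
side 140 157 [355. 446.  50.]
side 55 95 [193. 585. 230.]
```

View pics/z2.png

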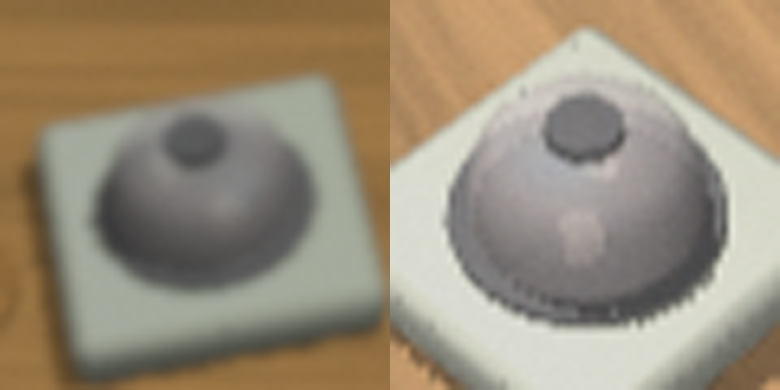

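>>> carry_out:
  series:
    - [0,0,0.8,0]
    - [0,0,0.8,0]
    - [0,0,0.8,0]
    - [0,0,0.4,0]
    - [0,0,0,0]
  fingers: 1

```text
t: 1.0
eef_pos: [281.5, 558.7, 357.9]
tcp_rot: [3.136, 0.001, 2.675]
ft_force: [0.4, 0.1, -0.1]
opening: 0.633
grip_force: 0.0
```

The crops put the right pad's top centre at about scene (216,171.2) and side (270.7,273.8). The arm is now raised clear of the organiser.

Run:
```python
from h import *
print(onz("scene",216,171.2,70),onz("side",270.7,273.8,70))
```

```text
[ 461.94947791 -175.4495848    70.        ] [ 458.51664032 -180.29261969   70.        ]
```

>>> carry_out:
  series:
    - [0.6,-0.6,0,0]
    - [0.6,-0.7,0,0]
    - [0.6,-0.8,0,0]
    - [0.6,-0.8,0,0]
    - [0.6,-0.8,0,0]

```text
t: 1.5
eef_pos: [431.8, 371.3, 353.4]
tcp_rot: [-3.14, -0.001, 2.675]
ft_force: [1.2, 1.0, -0.3]
opening: 0.213
grip_force: 0.0
```

>>> carry_out:
  series:
    - [0.4,-0.8,0,0]
    - [0.4,-0.8,0,0]
    - [0.2,-0.8,0,0]
    - [0,-0.8,0,0]
    - [0,-0.8,0,0]

```text
t: 2.0
eef_pos: [481.0, 171.4, 353.3]
tcp_rot: [-3.14, -0.001, 2.675]
ft_force: [0.7, -0.1, 0.2]
opening: 0.001
grip_force: 0.0
```

>>> carry_out:
  series:
    - [0,-0.8,0,0]
    - [0,-0.8,0,0]
    - [0,-0.8,0,0]
    - [0,-0.8,0,0]
    - [0,-0.8,0,0]

```text
t: 2.5
eef_pos: [480.6, -28.4, 353.6]
tcp_rot: [-3.141, -0.001, 2.675]
ft_force: [1.9, 0.7, 0.1]
opening: 0.003
grip_force: 0.0
```

>>> carry_out:
  series:
    - [-0.1,-0.8,0,0]
    - [-0.1,-0.8,-0.2,0]
    - [-0.1,-0.8,-0.6,0]
    - [-0.1,-0.6,-0.8,0]
    - [0,0,-0.8,0]

```text
t: 3.0
eef_pos: [460.3, -179.2, 232.8]
tcp_rot: [-3.141, -0.0, 2.672]
ft_force: [0.1, 0.6, -0.6]
opening: 0.002
grip_force: 0.0
```

>>> carry_out:
  series:
    - [0,0,-0.6,0]
    - [0,0,-0.4,0]
    - [0,0,0,0]
    - [0,0,0,0]
    - [0,0,0,0]

```text
t: 3.5
eef_pos: [461.7, -176.6, 185.9]
tcp_rot: [3.142, 0.001, 2.675]
ft_force: [-0.0, 0.1, 0.3]
opening: 0.001
grip_force: 0.0
```

Run:
```python
from h import *
c=env.calibration("wrist");s=env.state()
im=env.read_camera("wrist");cv2.imwrite("pics/w1.png",cv2.cvtColor(im,cv2.COLOR_RGB2BGR))
print(s["eef_pos"],s["ft_force"]);print(np.round(c["pose"],2),np.round(c["K"]))
for r in env.look_for("wrist","pad_right")[:3]:
    v,u=r["position"][0]*420,r["position"][1]*560;print(r["conf"],u,v,onz("wrist",u,v,70),onz("wrist",u,v,50))
im=env.read_camera("scene");cv2.imwrite("pics/s2.png",cv2.cvtColor(im,cv2.COLOR_RGB2BGR))
```

```text
[ 461.66866696 -176.5990726   185.92388576] [-0.03087659  0.0505103   0.29288136]
[[ 4.5000e-01  8.6000e-01  2.4000e-01  3.9581e+02]
 [ 8.9000e-01 -4.3000e-01 -1.2000e-01 -1.4222e+02]
 [ 0.0000e+00  2.7000e-01 -9.6000e-01  3.5556e+02]
 [ 0.0000e+00  0.0000e+00  0.0000e+00  1.0000e+00]] [[325.   0. 276.]
 [  0. 325. 212.]
 [  0.   0.   1.]]
0.84 272.384 199.07999999999998 [ 454.79998294 -175.62353584   70.        ] [ 458.93657438 -177.96618872   50.        ]
```

View pics/w1.png

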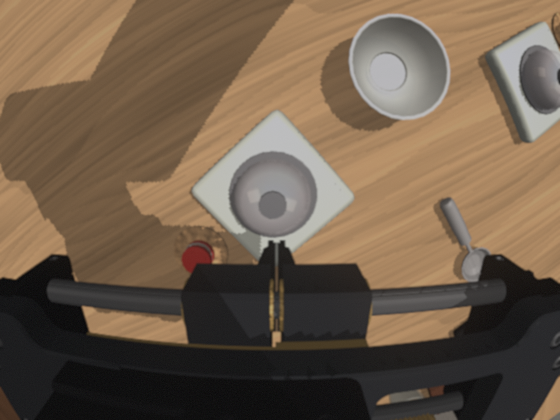

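The wrist view shows the right pad at about (272.5,205), just ahead of the closed fingertips. The 3-checker stack is at (197,257), well below the gripper body.

Run:
```python
from h import *
print(onz("wrist",272.5,204.7,70))
# joint fit of the three views at z=70
from scipy.optimize import least_squares
R=[ray("wrist",272.5,204.7),ray("scene",216,171.2),ray("side",270.7,273.8)]
def f(p):
    return np.concatenate([np.cross(np.array(p)-o,d/np.linalg.norm(d))*w for (o,d),w in zip(R,[2,.7,1])])
r=least_squares(f,[460,-178,70]);print(r.x)
r=least_squares(lambda q:f([*q,70]),[460,-178]);print(r.x)
```

```text
[ 459.4170957  -177.85616839   70.        ]
[ 459.9090145  -177.96963388   67.32308387]
[ 459.46289583 -177.93370637]
```

>>> carry_out:
  series:
    - [0,0,-0.8,0]
    - [0,0,-0.5,0]
    - [0,0,-0.3,0]
    - [0,0,0,0]
    - [0,0,0,0]

```text
t: 4.15
eef_pos: [461.6, -176.6, 105.7]
tcp_rot: [3.142, 0.001, 2.675]
ft_force: [0.1, 0.1, -0.5]
opening: 0.006
grip_force: 0.0
```

>>> carry_out:
  series:
    - [-0.04,-0.03,-0.2,0]
    - [0,0,-0.2,0]
    - [0,0,-0.2,0]
    - [0,0,0,0]
    - [0,0,0,0]

```text
t: 4.65
eef_pos: [459.2, -178.0, 74.7]
tcp_rot: [3.141, -0.001, 2.675]
ft_force: [-0.5, 0.5, -0.0]
opening: 0.003
grip_force: 0.0
```

>>> carry_out:
  series:
    - [0,0,-0.1,0]
    - [0,0,-0.04,0]
    - [0,0,0,0]
    - [0,0,0,0]
    - [0,0,0,0]

```text
t: 5.15
eef_pos: [459.6, -178.1, 68.3]
tcp_rot: [3.142, 0.001, 2.675]
ft_force: [1.2, -1.1, 2.8]
opening: 0.008
grip_force: 1.8
```

>>> carry_out:
  series:
    - [0,0,-0.1,0]
    - [0,0,-0.1,0]
    - [0,0,-0.04,0]
    - [0,0,0,0]
    - [0,0,0,0]

```text
t: 5.65
eef_pos: [459.7, -178.2, 56.5]
tcp_rot: [3.142, 0.001, 2.675]
ft_force: [0.4, -0.6, 9.0]
opening: 0.001
grip_force: 4.7
```

Run:
```python
from h import *
L=[]
for _ in range(4):
    env.read_camera("side");s=env.state();L.append([s["eef_pos"][2],*s["ft_force"]])
print(np.round(L,2))
```

```text
[[56.52  1.21  0.29  9.09]
 [56.54  1.56  0.35  9.02]
 [56.56  1.13  0.28  9.86]
 [56.55  0.72  0.26  9.15]]
```

>>> carry_out:
  series:
    - [0,0,-0.04,0]
    - [0,0,-0.02,0]
    - [0,0,-0.01,0]
    - [0,0,0,0]
    - [0,0,0,0]

```text
t: 6.35
eef_pos: [459.8, -178.2, 54.1]
tcp_rot: [-3.142, 0.002, 2.675]
ft_force: [-3.1, 2.2, 26.4]
opening: 0.01
grip_force: 13.0
```

The force jump to 26 N shows the dome is on its bottom stop. I'll release it fully now.

>>> carry_out:
  series:
    - [0,0,0.25,0]
    - [0,0,0.25,0]
    - [0,0,0,0]
    - [0,0,0,0]
    - [0,0,0,0]

```text
t: 6.85
eef_pos: [458.9, -177.8, 76.8]
tcp_rot: [3.141, -0.001, 2.675]
ft_force: [0.5, 0.1, -0.1]
opening: 0.005
grip_force: 0.0
```

>>> carry_out:
  series:
    - [0,0,-0.1,0]
    - [0,0,-0.1,0]
    - [0,0,-0.08,0]
    - [0,0,-0.02,0]
    - [0,0,0,0]

```text
t: 7.35
eef_pos: [459.2, -178.0, 62.1]
tcp_rot: [3.141, -0.001, 2.675]
ft_force: [-1.3, 0.7, 4.6]
opening: 0.006
grip_force: 3.3
```

Run:
```python
from h import *
L=[]
for _ in range(6):
    env.read_camera("side");s=env.state();L.append([s["eef_pos"][2],*s["ft_force"]])
print(np.round(L,2))
```

```text
[[ 6.220e+01 -1.620e+00  1.500e+00  6.300e+00]
 [ 6.224e+01 -1.280e+00  2.500e-01  6.860e+00]
 [ 6.226e+01 -1.020e+00  9.900e-01  6.290e+00]
 [ 6.226e+01 -1.570e+00  5.200e-01  7.300e+00]
 [ 6.229e+01 -9.300e-01 -4.000e-02  6.170e+00]
 [ 6.230e+01 -1.010e+00  9.100e-01  6.820e+00]]
```

>>> carry_out:
  series:
    - [0,0,-0.006,0]
    - [0,0,0,0]
    - [0,0,0,0]
    - [0,0,0,0]
    - [0,0,0,0]

```text
t: 8.15
eef_pos: [459.3, -178.0, 62.0]
tcp_rot: [3.141, -0.0, 2.675]
ft_force: [-0.2, 0.5, 6.4]
opening: 0.002
grip_force: 3.3
```

Run:
```python
from h import *
L=[]
for _ in range(4):
    im=env.read_camera("side");s=env.state();L.append([s["eef_pos"][2],s["ft_force"][2]])
print(np.round(L,2))
cv2.imwrite("pics/end.png",cv2.cvtColor(im,cv2.COLOR_RGB2BGR))
```

```text
[[62.03  6.67]
 [62.    7.36]
 [62.    6.75]
 [62.02  5.64]]
```

View pics/end.png

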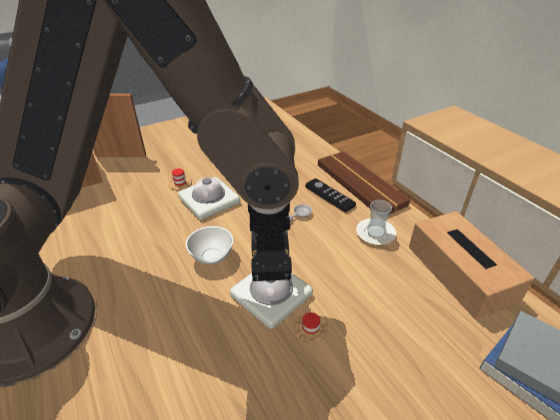

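The fingers are on the right dome at about (271,280), and the stacks at (179,178) and (311,323) and the other things haven't moved. The fingertips are at z = 62 mm, which is half travel, so I'm handing the job in.

```bash
python3 -c "
from cell import env
print(env.job_done())"
```

```text
the job is handed in; nothing more can be done
None
```

I pressed the right player's dome (3 checkers against 5) down to its stop, released it fully, then pressed it again and handed the job in while holding it about 8 mm down; the verdict was not shown.

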